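# Find the jar whose lid screws home

## Task

The three look-alike lids in the jar rack got mixed up and only one sits on a jar it fits. Try the lids by turning them clockwise by their crossbars until you find the one that goes past where the others bind, and screw it down until it is fully home. Do not force a lid that binds; leave the other two lids sitting level on their jars, and do not shove the things around the rack about.

Things in the scene. Friction and masses are not known exactly. Their poses are not given: they have to be found in the camera images.
- jar_1: Green glass jar in the left (+y of the rack) place of the rack, 82 mm in diameter, 104 mm tall to the top of its threaded neck; held firmly, it neither slides nor turns. Origin: centre of its underside, 15 mm above the table; z up, x as the rack's x. The jars look alike, but their threads, hidden under the lids, differ, and which jar has the thread that fits changes from run to run.
- lid_1_bar (a point): Loose lid on jar_1, about 0.1 kg: aluminium cap 72 mm across with a wooden crossbar 110 mm long, 14 mm wide, 20 mm tall on top, overhanging the cap 19 mm at each end. Point: middle of the bar, half-way up, on the lid's axis; x along the bar, z up; the cap spans 10 to 34 mm below it. At the start it lies 125.7 mm above the jar's origin, bar within 0.2 rad of the jar's x axis. Lids are alike.
- jar_2: Green glass jar in the middle place of the rack, 82 mm in diameter, 104 mm tall to the top of its threaded neck; held firmly, it neither slides nor turns. Origin: centre of its underside, 15 mm above the table; z up, x as the rack's x. The jars look alike, but their threads, hidden under the lids, differ, and which jar has the thread that fits changes from run to run.
- lid_2_bar (a point): Loose lid on jar_2, about 0.1 kg: aluminium cap 72 mm across with a wooden crossbar 110 mm long, 14 mm wide, 20 mm tall on top, overhanging the cap 19 mm at each end. Point: middle of the bar, half-way up, on the lid's axis; x along the bar, z up; the cap spans 10 to 34 mm below it. At the start it lies 125.7 mm above the jar's origin, bar within 0.2 rad of the jar's x axis. Lids are alike.
- jar_3: Green glass jar in the right (-y of the rack) place of the rack, 82 mm in diameter, 104 mm tall to the top of its threaded neck; held firmly, it neither slides nor turns. Origin: centre of its underside, 15 mm above the table; z up, x as the rack's x. The jars look alike, but their threads, hidden under the lids, differ, and which jar has the thread that fits changes from run to run.
- lid_3_bar (a point): Loose lid on jar_3, about 0.1 kg: aluminium cap 72 mm across with a wooden crossbar 110 mm long, 14 mm wide, 20 mm tall on top, overhanging the cap 19 mm at each end. Point: middle of the bar, half-way up, on the lid's axis; x along the bar, z up; the cap spans 10 to 34 mm below it. At the start it lies 125.7 mm above the jar's origin, bar within 0.2 rad of the jar's x axis. Lids are alike.
- rack: Fixed wooden rack, 460 (y) x 120 (x) mm, rim 30 mm high, jars at y = 150, 0, -150 mm. Origin: underside centre. Lids turn with little resistance, clockwise from above. On the fitting jar a lid sinks 7 mm (bar point to 118.7 mm above the jar's origin), to a firm stop after 1.1 to 1.5 rad; on the others a firm stop comes after 0.4 to 1.0 rad, sunk under 4 mm. Counter-clockwise: stop within 0.4 rad.
- tin: Bystander: closed steel compass tin, 65 x 165 x 18 mm (x, y, z), lying beyond the rack. Origin: centre of its underside.
- eraser: Bystander: white eraser block, 30 x 65 x 16 mm, on the robot's side of the rack. Origin: centre of its underside.
- ruler: Bystander: flat aluminium ruler, 30 x 200 x 4 mm, on the robot's side of the rack. Origin: centre of its underside.
- tall_jar: Bystander: closed green glass jar, 72 mm in diameter, 120 mm tall, beyond the rack. Origin: centre of its underside.
Mind the look-alikes: they are no part of the job. Leave any black or yellow look-alike of the part that bears lid_1_bar alone. Leave any pink look-alike of the part that bears lid_3_bar alone.

How it is judged:
At the end, for the whole second after the job is handed in: One lid is fully home: crossbar point under 120.2 mm above its jar's origin (118.7 at the stop), level within 0.05 rad. All three lids sit on their own jars: centred within 8 mm in x and y, level within 0.1 rad, bar point 116 to 130 mm above the jar's origin (x of lid_1_bar in the frame of jar_1 between -0.008 and 0.008 m and y of lid_1_bar in the frame of jar_1 between -0.008 and 0.008 m and z of lid_1_bar in the frame of jar_1 between 0.116 and 0.13 m and angle between each of lid_1_bar, lid_2_bar, lid_3_bar's own z axis and vertical below 0.1 rad and x of lid_2_bar in the frame of jar_2 between -0.008 and 0.008 m and y of lid_2_bar in the frame of jar_2 between -0.008 and 0.008 m and z of lid_2_bar in the frame of jar_2 between 0.116 and 0.13 m and x of lid_3_bar in the frame of jar_3 between -0.008 and 0.008 m and y of lid_3_bar in the frame of jar_3 between -0.008 and 0.008 m and z of lid_3_bar in the frame of jar_3 between 0.116 and 0.13 m and ((z of lid_1_bar in the frame of jar_1 below 0.1202 m and angle between lid_1_bar's own z axis and vertical below 0.05 rad) or (z of lid_2_bar in the frame of jar_2 below 0.1202 m and angle between lid_2_bar's own z axis and vertical below 0.05 rad) or (z of lid_3_bar in the frame of jar_3 below 0.1202 m and angle between lid_3_bar's own z axis and vertical below 0.05 rad))); the robot touches nothing.
It fails at once if the tin, eraser, ruler or tall jar was shoved more than 30 mm (distance of any of tin, tall_jar, eraser, ruler from where it was at the start of the episode above 0.03 m).
It also fails if it takes over 58 s, if anything falls off the work surface, if the arm or the gripper's body presses on something with over 40 N, if the wrist force passes 120 N, or if a joint passes its speed limit or range.

## Robot

A 7-joint arm with a two-finger parallel gripper is mounted at the origin on the work surface. World frame = base frame: x ahead of the robot, y to its left, z up, the work surface at z = 0. Lengths are in m, angles in rad, forces in N, time in s.
With the tool pointing down it reaches from about 0.4 to 0.9 m from the base axis. Payload 5.6 kg.
Tool frame: the origin (TCP) lies midway between the tips of the shut fingers; the grasp point (between the pads) lies 19 mm behind it (manip.tcp_to_grasp is the distance from the TCP to the grasp point, in m); z points along the fingers, y is the direction in which the jaws open and shut (so a half turn about z gives the same grasp; the last joint's range is limited). The gripper opens to 92 mm and grips with 3 to 60 N. Pads are 20 mm wide; open, the fingers measure 128 mm over their backs; the gripper's body (75 mm by 189 mm) begins 69 mm behind the grasp point.
Start: joints at [-1.389, 0.468, -0.012, 1.603, 0.006, 1.071, -0.056], TCP at [0.145, 0.634, 0.215] pointing down, gripper open.
Joint ranges: [-2.53, 2.53], [-0.31, 2.02], [-1.57, 1.55], [0.28, 2.44], [-1.29, 4.43], [0.15, 1.84], [-2.92, 2.92]. Speed limits (rad/s): [2.57, 2.57, 3.14, 3.14, 3.14, 3.14, 3.14].

## Interface

Orientations are given as a unit quaternion [x, y, z, w].
In Python, from cell import telemetry, optics, manip gives the robot as it stands.
- The arm moves only by the shell command python3 -m creep 'ROWS' [OPENING] [FORCE]. ROWS is JSON, a list of rows, each a list of 4 numbers: the shift along the tool's x, y, z in cm, then the turn about the tool's z in degrees. A call has 1 to 8 rows; each row is the pose to reach, as a shift and turn from the pose commanded when the call began, along the tool's axes at that moment; what a row does not reach only later rows make up. A row lasts 1/10 s, in which the tool goes at most 50 mm and 8.59 degrees, less where a joint would pass 70% of its speed; a pose out of reach is approached as far as the arm can. A call with a gripper value outside its range is refused whole. OPENING is the closure, from 0 (fully open) to 1 (shut), set as the call begins (- or left out, the last holds). The fingers move at their own pace and stop on an object; FORCE is the grip in N (left out, the last holds). Time passes only in rows, so rows that repeat a pose let the fingers close. It gives the time, the measured TCP pose, the force and the opening at its end, in the units of the state.
- telemetry.read_state(): the state, without advancing time (a new reading comes with each control period).
- optics.capture(name): name is "side" or "top"; returns the picture (384x512x3 uint8, red, green, blue); there is no depth.
- optics.camera_model(name): a dict with "vfov" (degrees; the focal length in pixels is half the picture's height over the tangent of half this angle, whatever the lens; pixels are square), "cx", "cy" (the principal point, pixels), "R" (3x3) and "t" (3): a world point X has camera coordinates R X + t. Camera axes: x right, y down, z forward; pixel columns grow to the right and rows downward; lengths in m; the calibration is good to about 2 mm. A picture is of the moment at which its call begins. camera_model takes no time and is no camera call.
- manip.close_job(): hands the job in, once; it reports no verdict.
The state is a dict: "time": time; "q": joint angles; "dq": joint speeds; "joint_efforts": joint torques, N m; "position": TCP position; "tcp_rot": TCP orientation; "force": force on the tool from outside, world axes, zero at the start; "wrist_torque": the same for the moment, N m; "width": finger opening in m.
Only numpy, scipy, OpenCV 4.12 (cv2) and the standard library are available. Lean on these libraries where they do the work, as an engineer would, in place of code of your own. Each camera call takes 0.05 s, during which the arm holds its last target.

## Working session

There is one attempt and no reset: what is moved stays moved. The work goes in short steps, Python scripts to look and compute and a shell command to move; the robot and the scene stay as the last step left them, time stands still between calls to the robot, and variables do not carry over. Pictures are saved under pics/ and viewed, and the job is handed in when it is done.

```bash
ls; mkdir -p pics; python3 - <<'E'
from cell import telemetry, optics, manip
import cv2, numpy as np
s=telemetry.read_state()
for k,v in s.items(): print(k, np.round(v,4))
print(manip.tcp_to_grasp)
for n in ("top","side"):
    im=optics.capture(n); cv2.imwrite(f"pics/{n}0.png",im[:,:,::-1])
    m=optics.camera_model(n); print(n,m)
E
```

```text
pics
time 0.0
q [-1.389   0.4684 -0.0116  1.6037  0.006   1.0714 -0.0563]
dq [-0.0007 -0.0007 -0.0004  0.0012 -0.0007 -0.0001  0.0021]
joint_efforts [ 4.00000e-04 -5.20566e+01 -1.27000e-02 -2.43747e+01 -5.67000e-02
  1.72000e-02  2.00000e-04]
position [0.1448 0.633  0.2136]
tcp_rot [ 1.122e-01  9.937e-01 -9.000e-04 -0.000e+00]
force [0.3819 0.4066 0.0973]
wrist_torque [ 0.008  -0.0356 -0.0282]
width 0.0916
0.0187
top {'vfov': 54.10079911925551, 'cx': 251.58629439635132, 'cy': 195.12955175334375, 'R': array([[ 0.02007772, -0.99975565,  0.00924812],
       [-0.98177348, -0.02146342, -0.18883898],
       [ 0.18899133, -0.00528811, -0.98196452]]), 't': array([-0.09616291,  0.55228295,  1.06439323])}
side {'vfov': 56.79077504495742, 'cx': 253.70938061368113, 'cy': 194.17040787217178, 'R': array([[ 0.47624649, -0.87925887, -0.0096496 ],
       [-0.57581126, -0.30355415, -0.7591418 ],
       [ 0.66455299,  0.36709497, -0.65085376]]), 't': array([-0.32689838,  0.36821038,  0.57481156])}
```

View pics/top0.png

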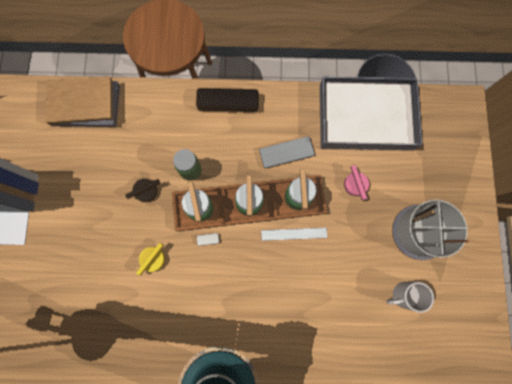

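View pics/side0.png

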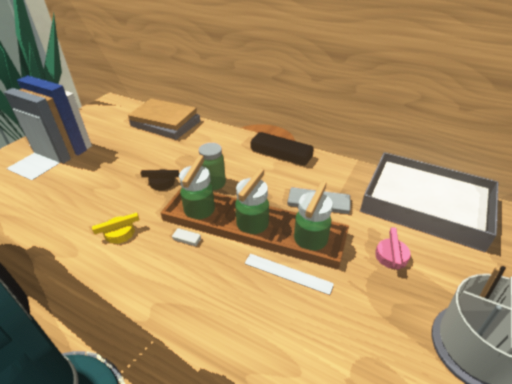

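```bash
python3 - <<'E'
import cv2, numpy as np
a=cv2.imread("pics/top0.png")[135:255,160:340]; cv2.imwrite("pics/topc.png",cv2.resize(a,None,fx=4.4,fy=4.4,interpolation=cv2.INTER_CUBIC))
a=cv2.imread("pics/side0.png")[140:270,155:355]; cv2.imwrite("pics/sidec.png",cv2.resize(a,None,fx=4,fy=4,interpolation=cv2.INTER_CUBIC))
E
```

```text
(no output)
```

View pics/topc.png

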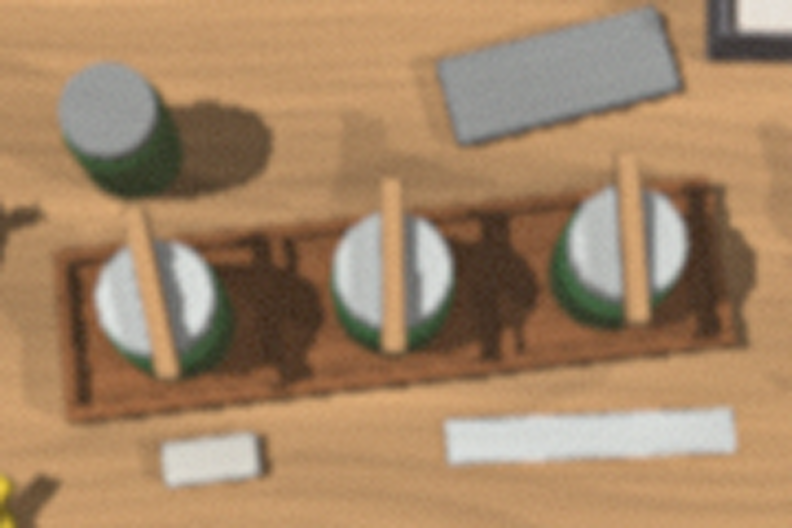

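View pics/sidec.png

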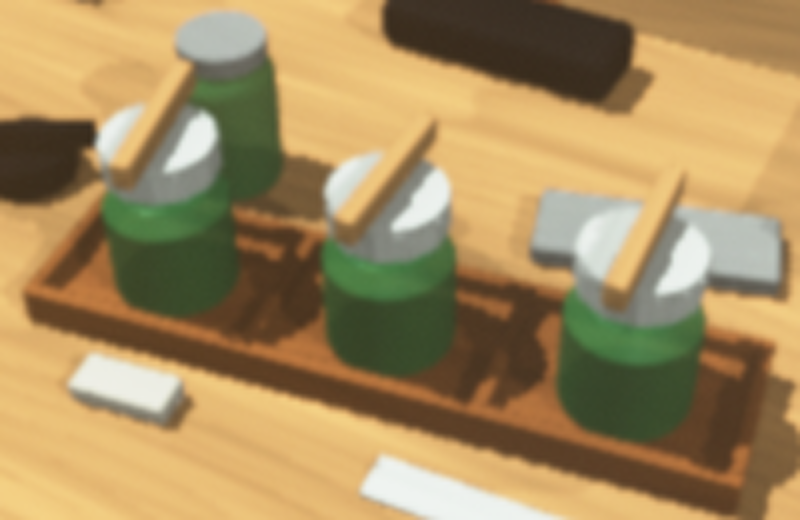

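```bash
cat > h.py <<'E'
import numpy as np, cv2
from cell import telemetry, optics, manip
def ray(n,u,v):
    m=optics.camera_model(n); f=192/np.tan(np.radians(m['vfov']/2))
    d=np.array([(u-m['cx'])/f,(v-m['cy'])/f,1.]); R=np.array(m['R']);t=np.array(m['t'])
    return -R.T@t, R.T@d
def atz(n,u,v,z):
    c,d=ray(n,u,v); return c+d*(z-c[2])/d[2]
def proj(n,X):
    m=optics.camera_model(n); f=192/np.tan(np.radians(m['vfov']/2))
    p=np.array(m['R'])@np.array(X)+m['t']; return np.array([m['cx']+f*p[0]/p[2], m['cy']+f*p[1]/p[2]])
def crop(u,v,s,ox,oy): return (u+.5)/s-.5+ox,(v+.5)/s-.5+oy
E
python3 - <<'E'
from h import *
for n in("top","side"): print(n,ray(n,0,0)[0])
P=[]
for i,(a,b) in enumerate([((137,208),(167,378)),((391,179),(395,353)),((628,154),(638,323))]):
    A=atz("top",*crop(*a,4.4,160,135),.1507);B=atz("top",*crop(*b,4.4,160,135),.1507)
    print(i+1,A,B,"mid",(A+B)/2,"len",np.linalg.norm(A-B),"ang",np.degrees(np.arctan2(*(A-B)[[1,0]])))
    P.append((A+B)/2)
# caps: ellipse centres guess at z top of cap .1307
for c,w in [((156,300),120),((393,269),120),((628,244),120)]:
    X=atz("top",*crop(*c,4.4,160,135),.1307);Y=atz("top",*crop(c[0]+w/2,c[1],4.4,160,135),.1307); print("cap",X,"diam",2*np.linalg.norm(X-Y))
for j in (0,1): print(np.linalg.norm(P[j]-P[j+1]))
# rack corners
for c in [(58,255),(75,420),(742,343),(715,180)]: print("rack",atz("top",*crop(*c,4.4,160,135),.03))
for c,z in [((208,435),.016),((590,410),.004),((560,60),.018),((107,105),.12)]: print(atz("top",*crop(*c,4.4,160,135),z))
# side check of bar ends at z top
for a,b in [((190,68),(120,175)),((433,128),(345,228)),((680,180),(615,298))]:
    A=atz("side",*crop(*a,4,155,140),.1507);B=atz("side",*crop(*b,4,155,140),.1507); print("side",A,B,(A+B)/2,np.linalg.norm(A-B))
E
```

```text
top [ 0.34298639 -0.07865691  1.15037826]
side [-0.01428885 -0.38666694  0.65048772]
1 [0.56846624 0.08224957 0.1507    ] [0.46322658 0.05873349 0.1507    ] mid [0.51584641 0.07049153 0.1507    ] len 0.10783502118345256 ang 12.595968222067977
2 [ 0.59043138 -0.07442953  0.1507    ] [ 0.48146734 -0.07922521  0.1507    ] mid [ 0.53594936 -0.07682737  0.1507    ] len 0.10906952440233478 ang 2.5200508952651983
3 [ 0.60979294 -0.22199638  0.1507    ] [ 0.50315376 -0.22754354  0.1507    ] mid [ 0.55647335 -0.22476996  0.1507    ] len 0.10678336334261844 ang 2.977730703176822
cap [0.51440259 0.07064843 0.1307    ] diam 0.07484240162184708
cap [ 0.53733217 -0.07685652  0.1307    ] diam 0.07531412327811475
cap [ 0.55659819 -0.22454577  0.1307    ] diam 0.07573666554511833
0.14868418521056742
0.14935944575379564
rack [0.56130267 0.1543488  0.03      ]
rack [0.44789423 0.13609937 0.03      ]
rack [ 0.51016597 -0.31673384  0.03      ]
rack [ 0.62464723 -0.29998193  0.03      ]
[0.44085505 0.04739234 0.016     ]
[ 0.46476653 -0.21560271  0.004     ]
[ 0.7134667 -0.1927418  0.018    ]
[0.64304149 0.10996139 0.12      ]
side [0.56193474 0.075968   0.1507    ] [0.45636641 0.05039569 0.1507    ] [0.50915057 0.06318185 0.1507    ] 0.10862143312216757
side [ 0.57708309 -0.08519824  0.1507    ] [ 0.47605728 -0.08426442  0.1507    ] [ 0.52657019 -0.08473133  0.1507    ] 0.10103013463813014
side [ 0.59831277 -0.22884414  0.1507    ] [ 0.49305907 -0.2322643   0.1507    ] [ 0.54568592 -0.23055422  0.1507    ] 0.10530924485653193
```

```bash
python3 -c "
from h import *
for u,v,z in [(38,190,.15),(38,190,.0),(5,160,.2),(0,215,0)]: print(atz('top',u,v,z))
"
python3 -m creep '[[-4,-3,-1,0],[-8,-7,-2,-2],[-11,-10,-2,-4],[-14,-13,-2,-6],[-17,-16,-2,-8],[-20,-19,-2,-10],[-24,-23,-2,-12],[-27,-26,-2,-14]]' 0.4 12
```

```text
[0.53701861 0.49324927 0.15      ]
[0.56611244 0.57900277 0.        ]
[0.60501998 0.56025804 0.2       ]
[0.48552444 0.68491914 0.        ]
time: 0.9
position: [0.3507, 0.3181, 0.2345]
tcp_rot: [-0.011, 1.0, -0.0, -0.0]
force: [0.8, 0.3, -0.4]
width: 0.0556
```

```bash
cat >> h.py <<'E'
from scipy.spatial.transform import Rotation as Ro
def go(target,bar_deg):
    s=telemetry.read_state(); M=Ro.from_quat(s['tcp_rot']).as_matrix()
    d=M.T@(np.array(target)-s['position']); y=M[:,1]
    cur=np.degrees(np.arctan2(y[1],y[0])); turn=-((bar_deg+90-cur+90)%180-90)
    print("shift cm",np.round(d*100,2),"turn",round(turn,2),"q7",s['q'][6],"t",s['time'],"tilt",M[:,2].round(4))
E
python3 -c "
from h import *
go([.5155,.0705,.2],12.6)"
```

```text
shift cm [-15.95 -25.11   3.45] turn -11.38 q7 0.8027317380923142 t 0.9 tilt [-0. -0. -1.]
```

```bash

python3 -m creep '[[-3,-4,0,-2],[-5,-8,0,-4],[-8,-12,0,-6],[-11,-17,1,-8],[-13.5,-21,2,-10],[-15.9,-25.1,3.4,-11.4],[-15.9,-25.1,3.4,-11.4],[-15.9,-25.1,3.4,-11.4]]'
python3 - <<'E'
from h import *
go([.5155,.0705,.2],12.6)
s=telemetry.read_state()
T=np.array(s['position'])
for n in("top","side"):
    im=optics.capture(n)[:,:,::-1].copy(); print(n,proj(n,T))
    cv2.imwrite(f"pics/{n}1.png",im)
    u,v=proj(n,T).astype(int); a=im[max(v-75,0):v+75,u-100:u+100]; 
    print(u-100,max(v-75,0)); cv2.imwrite(f"pics/{n}1c.png",cv2.resize(a,None,fx=4,fy=4,interpolation=cv2.INTER_CUBIC))
E
```

```text
time: 1.7
position: [0.5139, 0.0706, 0.1998]
tcp_rot: [-0.107, 0.994, -0.0, -0.001]
force: [-0.3, 0.0, 0.5]
width: 0.0553
shift cm [-0.16 -0.04 -0.02] turn -0.3 q7 1.6799191406734209 t 1.7 tilt [-1.7e-03 -8.0e-04 -1.0e+00]
top [191.36330459 198.45477179]
91 123
side [189.80087027 150.11147515]
89 75
```

View pics/top1c.png

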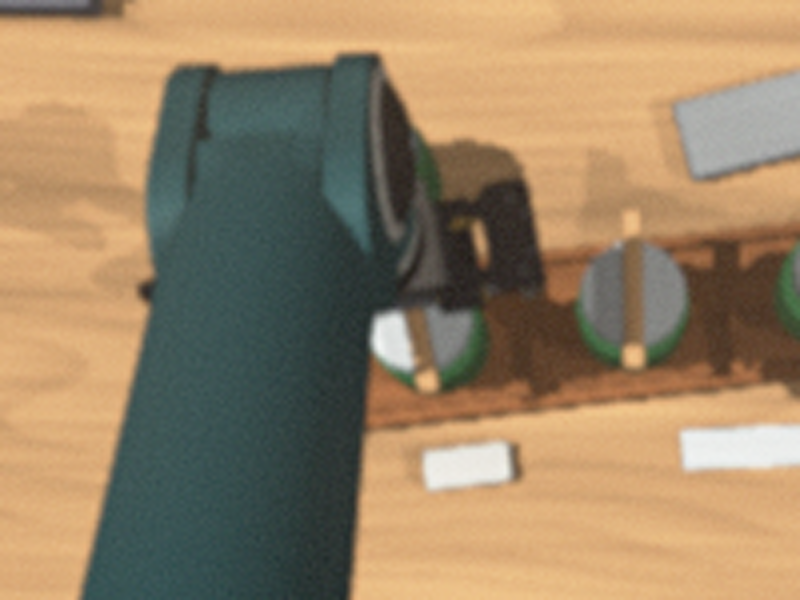

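View pics/side1c.png

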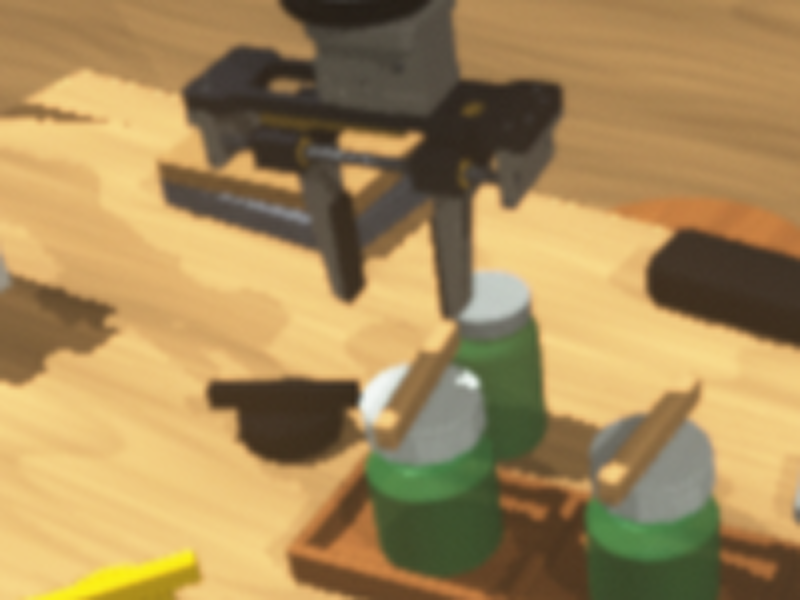

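```bash
python3 - <<'E'
from h import *
L=[((.5155,.0705),12.6),((.5362,-.0768),2.5),((.5565,-.2248),3.0)]
for n,ox,oy,w,h,s in (("side",155,140,200,130,4),("top",160,135,180,120,4.4)):
    im=cv2.imread(f"pics/{n}0.png")[oy:oy+h,ox:ox+w]; im=cv2.resize(im,None,fx=s,fy=s,interpolation=cv2.INTER_CUBIC)
    def P(X): return tuple(int(round(k)) for k in ((proj(n,X)-[ox,oy]+.5)*s-.5))
    for c,a in L:
        a=np.radians(a); R=np.array([[np.cos(a),-np.sin(a)],[np.sin(a),np.cos(a)]])
        for z,col in((.1507,(0,0,255)),(.1307,(255,0,255))):
            pts=[P([*(np.array(c)+R@np.array(q)),z]) for q in((.055,.007),(.055,-.007),(-.055,-.007),(-.055,.007))]
            cv2.polylines(im,[np.array(pts)],True,col,1)
        for z in(.1307,.1067):
            pts=[P([c[0]+.036*np.cos(t),c[1]+.036*np.sin(t),z]) for t in np.linspace(0,6.28,40)]
            cv2.polylines(im,[np.array(pts)],True,(255,0,0),1)
    cv2.imwrite(f"pics/{n}_ov.png",im)
E
```

```text
(no output)
```

View pics/side_ov.png

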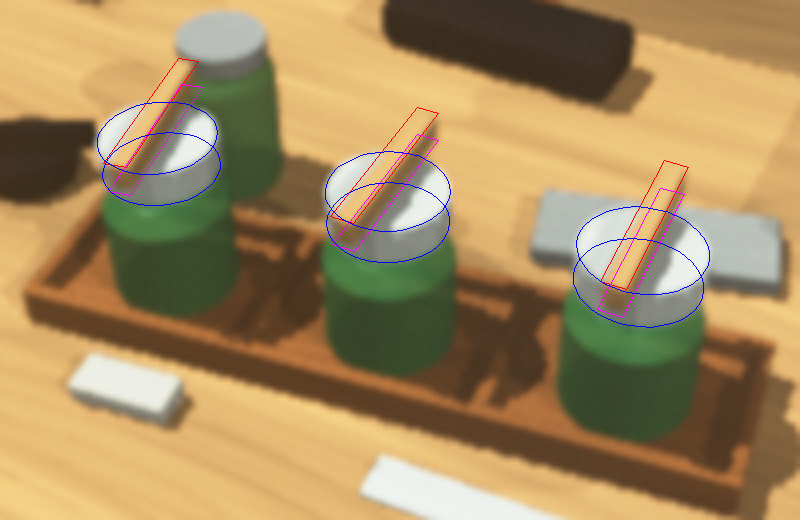

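View pics/top_ov.png

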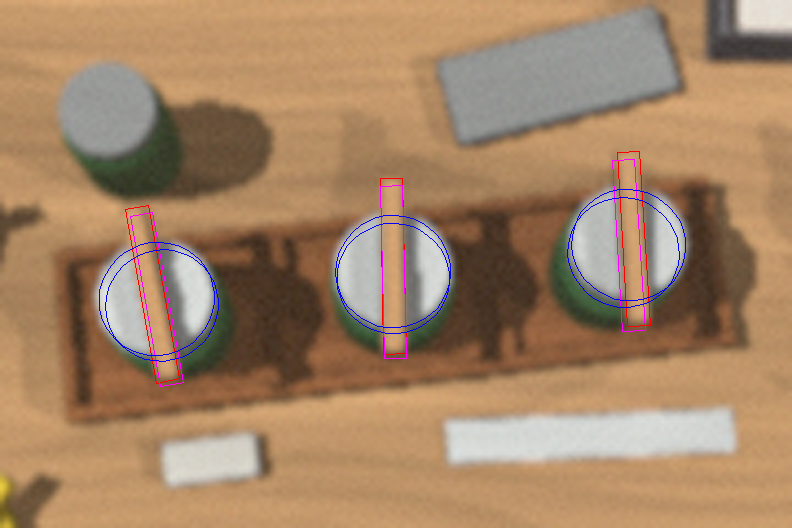

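```bash

python3 -m creep '[[-0.1,0,2.5,-0.3],[-0.1,0,5,-0.3],[-0.1,0,6,-0.3],[-0.1,0,6.5,-0.3],[-0.1,0,6.5,-0.3]]'
python3 -c "
from h import *
go([.5155,.0705,.135],12.6); s=telemetry.read_state(); print(s['position'],s['force'],s['wrist_torque'])"
```

```text
time: 2.3
position: [0.5148, 0.0733, 0.1357]
tcp_rot: [-0.112, 0.994, 0.0, -0.0]
force: [0.5, -0.7, 0.1]
width: 0.055
shift cm [-0.01 -0.28  0.07] turn 0.3 q7 1.721687828761809 t 2.3 tilt [-2.e-04  3.e-04 -1.e+00]
[0.51481554 0.07326342 0.13574172] [ 0.53226675 -0.73911692  0.08235221] [0.01124301 0.03003822 0.03667186]
```

```bash

python3 -m creep '[[0,-0.3,0.1,0.3],[0,-0.3,0.1,0.3],[0,-0.3,0.1,0.3]]'
python3 -c "
from h import *
go([.5155,.0705,.135],12.6); s=telemetry.read_state(); print(s['position'],s['force'],s['wrist_torque'])"
```

```text
time: 2.6
position: [0.5161, 0.0693, 0.1353]
tcp_rot: [-0.109, 0.994, 0.0, 0.001]
force: [-0.2, -0.3, -0.3]
width: 0.0554
shift cm [0.03 0.13 0.03] turn -0.11 q7 1.724177964641698 t 2.6 tilt [ 1.2e-03  4.0e-04 -1.0e+00]
[0.51610137 0.06933197 0.13528154] [-0.23782975 -0.32533137 -0.29294745] [0.00489494 0.00342643 0.01476723]
```

```bash

python3 -m creep '[[0,0,0,0],[0,0,0,0],[0,0,0,0],[0,0,0,0],[0,0,0,0],[0,0,0,0]]' 1 10
python3 -c "
from h import *
go([.5155,.0705,.135],12.6); s=telemetry.read_state(); print(s['position'],s['force'],s['wrist_torque'],s['width'])"
```

```text
time: 3.2
position: [0.5157, 0.0704, 0.1347]
tcp_rot: [-0.109, 0.994, 0.001, 0.0]
force: [0.5, 2.9, 1.3]
width: 0.0139
shift cm [ 0.02  0.02 -0.03] turn -0.06 q7 1.724168192785234 t 3.2 tilt [ 3.0e-04  1.2e-03 -1.0e+00]
[0.51574597 0.07038909 0.13473455] [0.47705377 2.93073553 1.30278334] [ 0.69964188 -0.02095136 -0.0386967 ] 0.01393391622967712
```

```bash

cat > st.py <<'E'
from h import *
s=telemetry.read_state(); M=Ro.from_quat(s['tcp_rot']).as_matrix(); y=M[:,1]
print("t",s['time'],"pos",np.round(s['position'],4),"F",np.round(s['force'],1),"T",np.round(s['wrist_torque'],2),"w",round(s['width'],4),"bar",round(np.degrees(np.arctan2(y[1],y[0]))-90,2),"q7",round(s['q'][6],2))
E
python3 -m creep '[[0,0,0.03,4],[0,0,0.06,8],[0,0,0.1,12],[0,0,0.1,12]]'; python3 st.py
```

```text
time: 3.6
position: [0.5155, 0.0709, 0.1344]
tcp_rot: [-0.005, 1.0, 0.001, -0.0]
force: [-2.9, 3.2, 9.3]
width: 0.0138
t 3.6 pos [0.5155 0.0709 0.1344] F [-2.9  3.2  9.3] T [0.72 0.72 0.17] w 0.0138 bar 0.53 q7 1.54
```

```bash

python3 -m creep '[[0,0,0,4],[0,0,0,8],[0,0,0,10],[0,0,0,10]]'; python3 st.py
```

```text
time: 4.0
position: [0.5158, 0.0711, 0.1345]
tcp_rot: [0.082, 0.997, 0.001, 0.0]
force: [-2.7, 2.6, 7.5]
width: 0.0139
t 4.0 pos [0.5158 0.0711 0.1345] F [-2.7  2.6  7.5] T [0.89 0.6  0.18] w 0.0139 bar -9.42 q7 1.38
```

```bash

python3 -m creep '[[0,0,0,4],[0,0,0.05,8],[0,0,0.05,10],[0,0,0.05,10]]'; python3 st.py
```

```text
time: 4.4
position: [0.5163, 0.0713, 0.1343]
tcp_rot: [0.169, 0.986, 0.001, 0.001]
force: [-1.0, 4.0, 8.4]
width: 0.0142
t 4.4 pos [0.5163 0.0713 0.1343] F [-1.   4.   8.4] T [0.89 0.4  0.21] w 0.0142 bar -19.41 q7 1.23
```

```bash

python3 -m creep '[[0,0,0,3],[0,0,0,5],[0,0,0,5]]'; python3 st.py
python3 - <<'E'
from h import *
im=optics.capture("side")[:,:,::-1]; cv2.imwrite("pics/s2.png",cv2.resize(im[100:220,130:310],None,fx=4.4,fy=4.4,interpolation=cv2.INTER_CUBIC))
E
```

```text
time: 4.7
position: [0.5163, 0.0711, 0.134]
tcp_rot: [0.212, 0.977, 0.001, 0.001]
force: [0.1, 4.3, 6.1]
width: 0.0141
t 4.7 pos [0.5163 0.0711 0.134 ] F [0.1 4.3 6.1] T [0.91 0.25 0.01] w 0.0141 bar -24.45 q7 1.15
```

View pics/s2.png

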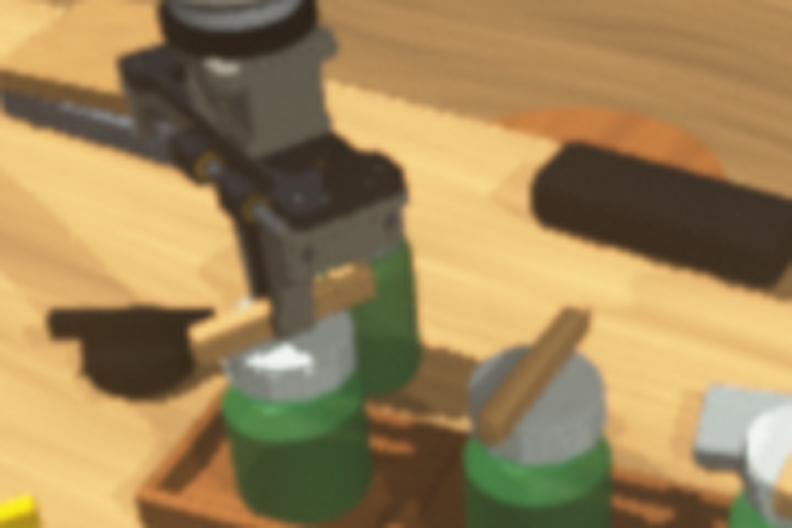

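```bash

python3 -m creep '[[0,0,0,3],[0,0,0.03,6],[0,0,0.03,6]]'; python3 st.py
```

```text
time: 5.05
position: [0.5158, 0.071, 0.1331]
tcp_rot: [0.262, 0.965, 0.001, -0.0]
force: [-1.0, 4.2, 2.4]
width: 0.0138
t 5.05 pos [0.5158 0.071  0.1331] F [-1.   4.2  2.4] T [ 1.17  0.14 -0.03] w 0.0138 bar -30.43 q7 1.06
```

```bash

python3 -m creep '[[0,0,0,3],[0,0,0.03,6],[0,0,0.03,6]]'; python3 st.py
```

```text
time: 5.35
position: [0.516, 0.0708, 0.1328]
tcp_rot: [0.312, 0.95, 0.001, 0.0]
force: [-1.0, 4.7, 3.9]
width: 0.0144
t 5.35 pos [0.516  0.0708 0.1328] F [-1.   4.7  3.9] T [1.23 0.12 0.25] w 0.0144 bar -36.32 q7 0.97
```

```bash

python3 -m creep '[[0,0,0,2],[0,0,0,4],[0,0,0,4]]'; python3 st.py
```

```text
time: 5.65
position: [0.5158, 0.0708, 0.1328]
tcp_rot: [0.344, 0.939, 0.001, -0.0]
force: [-0.9, 4.6, 3.2]
width: 0.0156
t 5.65 pos [0.5158 0.0708 0.1328] F [-0.9  4.6  3.2] T [1.25 0.16 0.37] w 0.0156 bar -40.28 q7 0.9
```

```bash

python3 -m creep '[[0,0,0,-3],[0,0,0,-5],[0,0,0,-5]]'; python3 st.py
python3 -m creep '[[0,0,0,0],[0,0,0,0],[0,0,0,0],[0,0,-2,0],[0,0,-5,0],[0,0,-6,0],[0,0,-6,0]]' 0.55 10
python3 -c "
from h import *
go([.536,-.0768,.19],2.5)"
```

```text
time: 5.95
position: [0.5161, 0.0705, 0.1328]
tcp_rot: [0.303, 0.953, 0.001, 0.0]
force: [0.1, 6.3, 2.9]
width: 0.0145
t 5.95 pos [0.5161 0.0705 0.1328] F [0.1 6.3 2.9] T [ 1.34 -0.08  0.11] w 0.0145 bar -35.31 q7 0.98
time: 6.65
position: [0.5166, 0.0692, 0.1936]
tcp_rot: [0.305, 0.952, 0.001, 0.001]
force: [-0.5, -1.0, -0.6]
width: 0.0413
shift cm [-10.06 -10.76   0.35] turn -38.0 q7 0.9256259195583252 t 6.65 tilt [ 2.8e-03  8.0e-04 -1.0e+00]
```

```bash

python3 -m creep '[[-3,-3,0,-8],[-6,-6,0,-16],[-9,-9,0.3,-24],[-10,-10.7,0.3,-32],[-10,-10.7,0.3,-38],[-10,-10.7,0.3,-38],[-10,-10.7,0.3,-38]]' 
python3 - <<'E'
from h import *
go([.536,-.0768,.135],2.5)
im=optics.capture("side")[:,:,::-1]; cv2.imwrite("pics/s3.png",cv2.resize(im[100:220,130:310],None,fx=4.4,fy=4.4,interpolation=cv2.INTER_CUBIC))
im=optics.capture("top")[:,:,::-1]; cv2.imwrite("pics/t3.png",cv2.resize(im[135:255,160:340],None,fx=4.4,fy=4.4,interpolation=cv2.INTER_CUBIC))
E
```

```text
time: 7.35
position: [0.5344, -0.0754, 0.1884]
tcp_rot: [-0.021, 1.0, 0.0, -0.001]
force: [0.6, 0.2, -0.8]
width: 0.0412
shift cm [-0.17 -0.15  5.34] turn -0.11 q7 1.8510859743006465 t 7.35 tilt [-1.8e-03  2.0e-04 -1.0e+00]
```

View pics/s3.png

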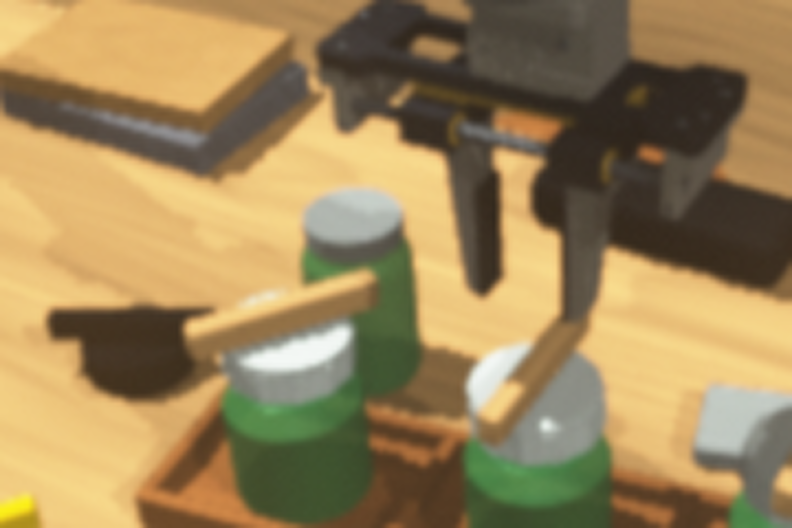

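View pics/t3.png

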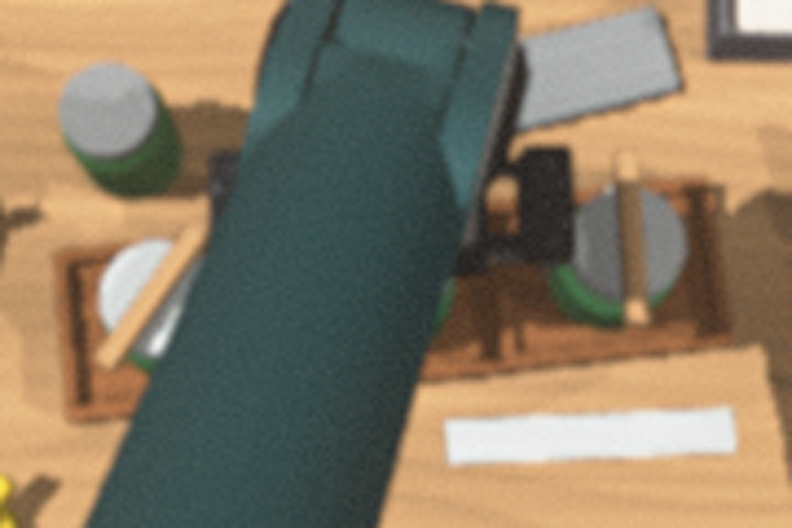

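```bash
cat > ov.py <<'E'
from h import *
def ov(n,src,dst,L,ox,oy,s):
    im=cv2.imread(src)
    def P(X): return tuple(int(round(k)) for k in ((proj(n,X)-[ox,oy]+.5)*s-.5))
    for c,a,zc in L:
        a=np.radians(a); R=np.array([[np.cos(a),-np.sin(a)],[np.sin(a),np.cos(a)]])
        for z,col in((zc+.01,(0,0,255)),(zc-.01,(255,0,255))):
            pts=[P([*(np.array(c)+R@np.array(q)),z]) for q in((.055,.007),(.055,-.007),(-.055,-.007),(-.055,.007))]
            cv2.polylines(im,[np.array(pts)],True,col,1)
        for z in(zc-.01,zc-.034):
            pts=[P([c[0]+.036*np.cos(t),c[1]+.036*np.sin(t),z]) for t in np.linspace(0,6.28,40)]
            cv2.polylines(im,[np.array(pts)],True,(255,0,0),1)
    cv2.imwrite(dst,im)
E
python3 -c "
from ov import *
ov('side','pics/s3.png','pics/s3o.png',[((.5155,.0705),-34,.137),((.536,-.0768),2.5,.1407)],130,100,4.4)"
```

```text
(no output)
```

View pics/s3o.png

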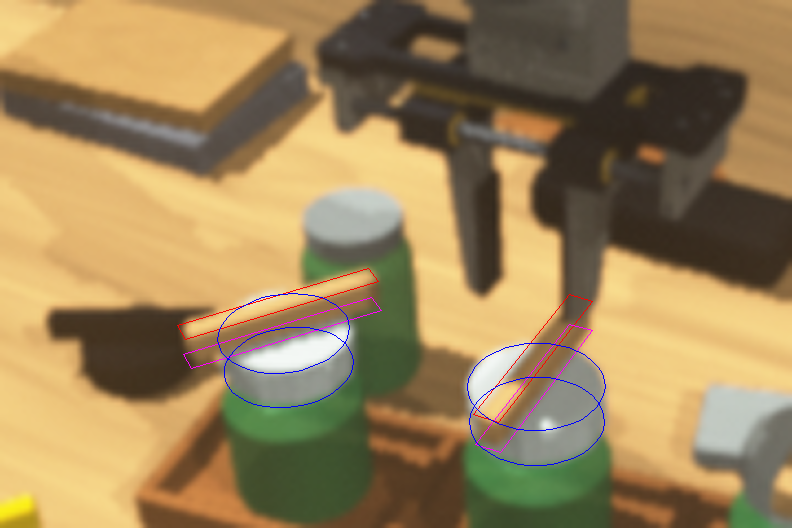

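```bash

python3 -m creep '[[-0.15,-0.1,2.5,0],[-0.15,-0.1,4.5,0],[-0.15,-0.1,5.3,0],[-0.15,-0.1,5.3,0],[-0.15,-0.1,5.3,0]]'; python3 st.py
```

```text
time: 7.95
position: [0.537, -0.0765, 0.137]
tcp_rot: [-0.022, 1.0, -0.0, 0.0]
force: [0.2, 0.7, 0.4]
width: 0.0416
t 7.95 pos [ 0.537  -0.0765  0.137 ] F [0.2 0.7 0.4] T [ 0.04 -0.01 -0.03] w 0.0416 bar 2.52 q7 1.89
```

```bash

python3 -m creep '[[-0.05,0,0.15,0],[-0.05,0,0.15,0],[-0.05,0,0.15,0],[-0.05,0,0.15,0],[-0.05,0,0.15,0],[-0.05,0,0.15,0]]' 1 10; python3 st.py
```

```text
time: 8.55
position: [0.5373, -0.0766, 0.1353]
tcp_rot: [-0.022, 1.0, 0.0, 0.0]
force: [-0.3, 0.9, 2.8]
width: 0.0141
t 8.55 pos [ 0.5373 -0.0766  0.1353] F [-0.3  0.9  2.8] T [ 0.14  0.1  -0.01] w 0.0141 bar 2.52 q7 1.9
```

```bash

python3 -m creep '[[0,0,0.02,4],[0,0,0.05,8],[0,0,0.08,12],[0,0,0.1,15],[0,0,0.1,15]]'; python3 st.py
```

```text
time: 9.05
position: [0.5382, -0.0771, 0.1352]
tcp_rot: [0.109, 0.994, -0.0, 0.001]
force: [-0.5, -0.4, 8.0]
width: 0.0141
t 9.05 pos [ 0.5382 -0.0771  0.1352] F [-0.5 -0.4  8. ] T [-0.09  0.1   0.1 ] w 0.0141 bar -12.53 q7 1.67
```

```bash

python3 -m creep '[[0,0,0.0,4],[0,0,0.03,8],[0,0,0.03,8]]'; python3 st.py
```

```text
time: 9.35
position: [0.5385, -0.0773, 0.135]
tcp_rot: [0.179, 0.984, -0.0, 0.002]
force: [0.1, -0.9, 7.1]
width: 0.0138
t 9.35 pos [ 0.5385 -0.0773  0.135 ] F [ 0.1 -0.9  7.1] T [-0.25 -0.03  0.02] w 0.0138 bar -20.57 q7 1.54
```

```bash

python3 -m creep '[[0,0,0.0,4],[0,0,0.03,7],[0,0,0.03,7]]'; python3 st.py
```

```text
time: 9.65
position: [0.538, -0.0769, 0.134]
tcp_rot: [0.238, 0.971, 0.0, 0.001]
force: [0.8, 0.4, 4.5]
width: 0.0137
t 9.65 pos [ 0.538  -0.0769  0.134 ] F [0.8 0.4 4.5] T [-0.09 -0.23  0.03] w 0.0137 bar -27.49 q7 1.44
```

30° so far, no binding on lid 2; continuing.

```bash

python3 -m creep '[[0,0,0.0,4],[0,0,0.04,7],[0,0,0.04,7]]'; python3 st.py
```

```text
time: 9.95
position: [0.537, -0.0768, 0.133]
tcp_rot: [0.296, 0.955, -0.0, 0.0]
force: [0.1, -0.6, 3.1]
width: 0.0136
t 9.95 pos [ 0.537  -0.0768  0.133 ] F [ 0.1 -0.6  3.1] T [-0.06 -0.01 -0.14] w 0.0136 bar -34.44 q7 1.33
```

```bash

python3 -m creep '[[0,0,0.0,4],[0,0,0.04,7],[0,0,0.04,7]]'; python3 st.py
```

```text
time: 10.25
position: [0.5366, -0.0766, 0.1321]
tcp_rot: [0.353, 0.936, -0.0, -0.0]
force: [-0.6, -0.5, -1.4]
width: 0.014
t 10.25 pos [ 0.5366 -0.0766  0.1321] F [-0.6 -0.5 -1.4] T [-0.07 -0.03 -0.03] w 0.014 bar -41.38 q7 1.23
```

```bash

python3 -m creep '[[0,0,0.0,4],[0,0,0.04,6],[0,0,0.04,6]]'; python3 st.py
```

```text
time: 10.55
position: [0.5367, -0.0766, 0.1319]
tcp_rot: [0.402, 0.916, -0.0, -0.0]
force: [-0.4, 0.3, -1.0]
width: 0.0141
t 10.55 pos [ 0.5367 -0.0766  0.1319] F [-0.4  0.3 -1. ] T [-0.04 -0.01  0.03] w 0.0141 bar -47.39 q7 1.14
```

```bash

python3 -m creep '[[0,0,0.0,4],[0,0,0.04,6],[0,0,0.04,6]]'; python3 st.py
```

```text
time: 10.85
position: [0.5369, -0.0766, 0.1316]
tcp_rot: [0.449, 0.893, -0.0, -0.0]
force: [0.5, -1.0, -1.6]
width: 0.0138
t 10.85 pos [ 0.5369 -0.0766  0.1316] F [ 0.5 -1.  -1.6] T [-0.04  0.01  0.03] w 0.0138 bar -53.41 q7 1.05
```

```bash

python3 -m creep '[[0,0,0.02,3],[0,0,0.04,5],[0,0,0.04,5]]'; python3 st.py
```

```text
time: 11.15
position: [0.537, -0.0766, 0.1313]
tcp_rot: [0.488, 0.873, -0.0, -0.0]
force: [-0.1, 0.4, -1.1]
width: 0.014
t 11.15 pos [ 0.537  -0.0766  0.1313] F [-0.1  0.4 -1.1] T [-0.06 -0.03  0.01] w 0.014 bar -58.44 q7 0.97
```

```bash

python3 -m creep '[[0,0,0.03,4],[0,0,0.05,6],[0,0,0.05,6]]'; python3 st.py
```

```text
time: 11.45
position: [0.5371, -0.0764, 0.131]
tcp_rot: [0.533, 0.846, -0.0, -0.0]
force: [-0.6, 0.8, 0.2]
width: 0.0138
t 11.45 pos [ 0.5371 -0.0764  0.131 ] F [-0.6  0.8  0.2] T [0.09 0.06 0.19] w 0.0138 bar -64.39 q7 0.89
```

```bash

python3 -m creep '[[0,0,0.03,3],[0,0,0.06,5],[0,0,0.06,5]]'; python3 st.py
```

```text
time: 11.75
position: [0.5373, -0.0765, 0.1306]
tcp_rot: [0.569, 0.822, 0.0, 0.0]
force: [-1.1, 1.5, 3.5]
width: 0.0151
t 11.75 pos [ 0.5373 -0.0765  0.1306] F [-1.1  1.5  3.5] T [0.11 0.21 0.27] w 0.0151 bar -69.41 q7 0.81
```

```bash

python3 -m creep '[[0,0,0,0],[0,0,0,0],[0,0,0,1],[0,0,0,1]]' 1 18; python3 st.py
```

```text
time: 12.15
position: [0.5373, -0.0765, 0.1306]
tcp_rot: [0.577, 0.817, 0.0, 0.0]
force: [-0.9, 1.9, 4.9]
width: 0.015
t 12.15 pos [ 0.5373 -0.0765  0.1306] F [-0.9  1.9  4.9] T [0.3  0.28 0.43] w 0.015 bar -70.47 q7 0.8
```

```bash

python3 -m creep '[[0,0,0,0],[0,0,0,0],[0,0,0,0],[0,0,-2,0],[0,0,-5,0],[0,0,-9,0],[0,0,-12,0],[0,0,-12,0]]' 0.55 10
python3 -c "
from h import *
go([.45,.25,.26],-30)"
```

```text
time: 12.95
position: [0.5393, -0.0775, 0.254]
tcp_rot: [0.577, 0.816, 0.002, 0.003]
force: [-0.1, 0.1, 0.1]
width: 0.0411
shift cm [33.85  2.5  -0.64] turn -40.53 q7 0.6678543213387687 t 12.95 tilt [ 7.4e-03  7.0e-04 -1.0e+00]
```

```bash

python3 -m creep '[[5,0.5,0,-6],[10,1,0,-12],[15,1.5,0,-18],[20,2,0,-24],[25,2.5,0,-30],[30,2.5,-0.5,-36],[33.8,2.5,-0.5,-40],[33.8,2.5,-0.5,-40]]'
python3 - <<'E'
from h import *
for k in range(1):
  im=optics.capture("side")[:,:,::-1]; cv2.imwrite("pics/s4.png",im[:]); cv2.imwrite("pics/s4c.png",cv2.resize(im[140:270,155:355],None,fx=4,fy=4,interpolation=cv2.INTER_CUBIC))
  im=optics.capture("top")[:,:,::-1]; cv2.imwrite("pics/t4c.png",cv2.resize(im[135:255,160:340],None,fx=4.4,fy=4.4,interpolation=cv2.INTER_CUBIC))
E
python3 -c "
from ov import *
L=[((.5155,.0705),-34,.137),((.5362,-.0768),-67.5,.1337),((.5565,-.2248),3,.1407)]
ov('side','pics/s4c.png','pics/s4o.png',L,155,140,4)
ov('top','pics/t4c.png','pics/t4o.png',L,160,135,4.4)"
```

```text
time: 13.75
position: [0.4445, 0.2559, 0.2538]
tcp_rot: [0.258, 0.966, -0.0, -0.001]
force: [-0.2, -0.7, -0.1]
width: 0.0413
```

View pics/s4o.png

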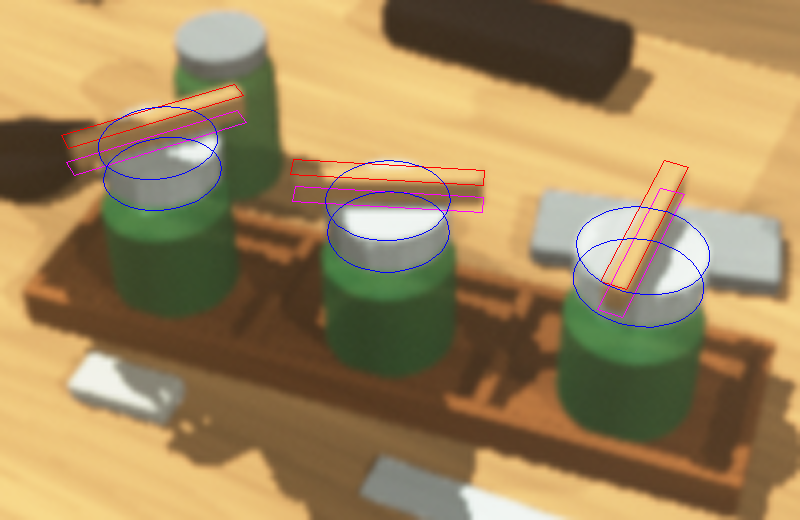

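View pics/t4o.png

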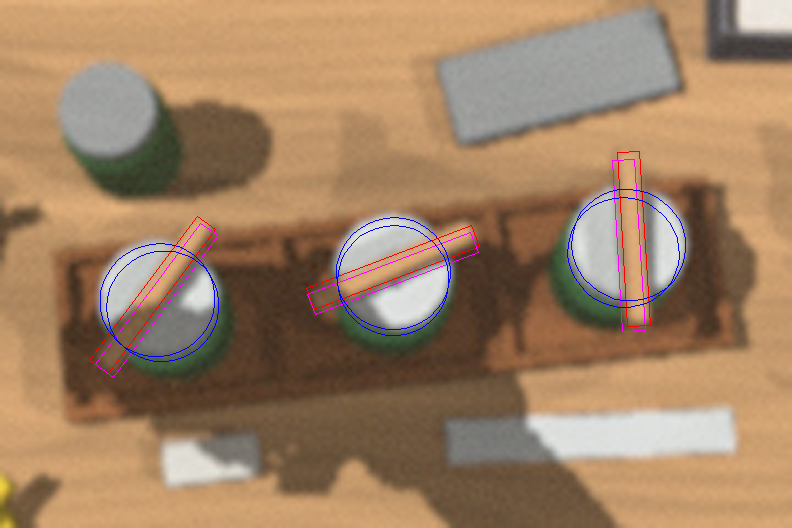

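View pics/s4c.png

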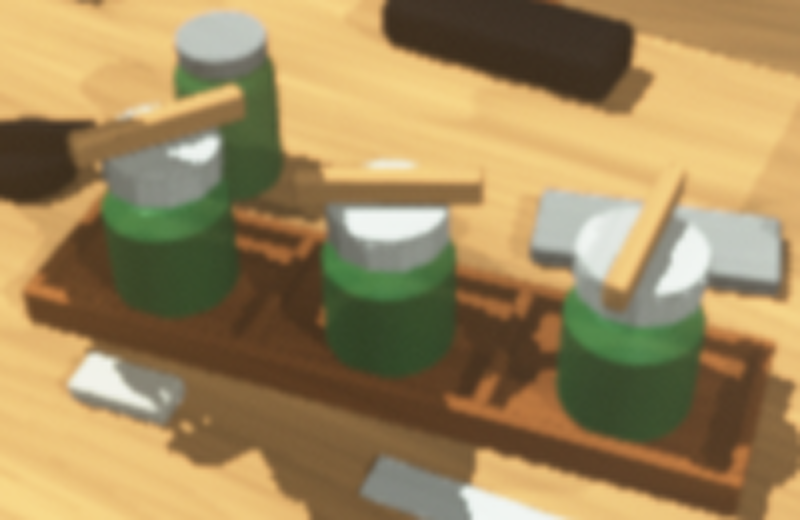

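```bash
python3 - <<'E'
from h import *
def edge(f,u0,v0):
    im=cv2.imread(f).astype(float); out=[]
    for u in range(u0-8,u0+9,2):
        c=im[v0-9:v0+12,u]; r=c[:,2]/(c[:,1]+1)   # R/G: cap ~1, glass <0.6
        t=.75; k=np.where((r[:-1]>t)&(r[1:]<=t))[0]
        out.append(v0-9+k[0]+(r[k[0]]-t)/(r[k[0]]-r[k[0]+1]) if len(k) else np.nan)
    return np.array(out)
for i,c in enumerate([(.5155,.0705),(.5362,-.0768),(.5565,-.2248)]):
    d=np.array([-.0143,-.3867])-c; d/=np.linalg.norm(d); p=np.array(c)+.036*d
    a=proj("side",[*p,.1067]);b=proj("side",[*p,.0997]); u,v=np.round(a).astype(int)
    e0=edge("pics/side0.png",u,v);e1=edge("pics/s4.png",u,v)
    m=np.nanmedian(e1-e0); print(i+1,a.round(1),"px/7mm",(b-a)[1].round(2),np.round(e1-e0,2),"sink mm",7*m/(b-a)[1])
E
```

```text
1 [196.4 190.7] px/7mm 2.23 [0.52 0.82 0.54 0.67 0.91 1.05 0.86 1.06 1.6 ] sink mm 2.683312935591284
2 [251.7 205.3] px/7mm 2.27 [2.23 2.49 2.21 2.06 2.27 2.54 2.47 2.2  2.71] sink mm 7.0084170081289345
3 [312.5 221. ] px/7mm 2.29 [-0.02 -0.03  0.01 -0.01 -0.02  0.02  0.02  0.02  0.03] sink mm 0.015558931542280793
```

```bash
python3 -c "
from cell import manip
print(manip.close_job())"
```

```text
the job is handed in; nothing more can be done
None
```

The middle lid, lid 2, is the one that fits. It is screwed fully home, and I handed the job in at about 14 s of the 58 s allowed.

- **Lid 1 (left):** it bound after about 0.85 rad. The torque rose to about 0.37 N m and the bar began to slip between the fingers, so I backed off and let go. In the pictures it is level and centred, sunk about 2.7 mm.
- **Lid 2 (middle):** it turned past 1.0 rad with no resistance and met a firm stop at about 1.2 rad. The last side picture puts its sink at 7.0 mm, as it should be at the stop. It looks level and centred in both views.
- **Lid 3 (right):** I left it alone. It shows no movement between the first and last pictures.

The gripper was clear of everything at the end, and the tin, eraser, ruler and tall jar looked unmoved. None of the checks failed. The one mismatch was that the side view first put the bars 7–11 mm off the top view. That came from my rough hand-picked points: overlays then agreed in both views to 1–2 mm.

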